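# Load, carry and clamp an open kit tray of loose relay boards

## Task

Put the one relay board that lies by itself at the table's far left corner, beyond the open kit tray, into the empty half of that tray, then carry the tray by its bar, level and without spilling or dropping it, to the cam-clamp fixture and set it down flat between the side rails and let go. Then swing the cam lever round only until the tray is held snugly against the sprung pad, with the pad pushed in by a few millimetres (about 3) and never near the end of its 10 mm travel. Leave the glue bottle and the screwdriver where they are.

Things in the scene. Friction and masses are not known exactly. Their poses are not given: they have to be found in the camera images.
- tray: open aluminium kit tray, 184 (its x) x 96 (its y) x 20 mm high, floor 3 mm and walls 3.5 mm thick, about 0.35 kg. Origin: centre of the underside; z up. A fixed black carrying bar crosses the middle along tray y, on two uprights at the long walls. Two loose relay boards lie in the half at tray -x; the half at +x is empty. It may stand either way round in the fixture.
- tray_bar (a point): centre of the tray's black carrying bar, 53 mm above the tray's underside. The bar is square, 14 x 14 mm, running along tray y with 83 mm between the uprights; grip it across tray x from above. A power screwdriver (40 mm thick, lower end 80 mm above the table) hangs still on the robot's side of the tray, about 0.15 m from the bar: lift the tray straight up before going right.
- tray_empty_half (a point): middle of the empty half's floor (inner space about 78 x 89 mm), 47 mm from the tray's centre along tray +x, 3 mm above its underside.
- stray_board: the loose relay board lying by itself on the table at the far left, beyond the tray: wooden base 27 (x) x 34 (y) x 2 mm with a blue relay and white connectors on it, 13 mm high in all, 12 g. Origin: centre of the underside. Grip across its 27 mm (its x); the parts on top are narrower than the base.
- tray_board_1: relay board of the same size lying loose in the tray, at its -x half. Origin: centre of the underside.
- tray_board_2: the other relay board lying loose in the tray, at its -x half. Origin: centre of the underside.
- fixture: fixed cam-clamp fixture on the right, base plate 325 x 132 x 6 mm. Origin: underside of the plate at the middle of the tray's place; the tray stands on it at z 6 mm, length along fixture x, centre within 10 mm of the origin. Two side rails with flared tops along x, 106 mm apart inside, tops 30 mm above the table. Sprung pad at the +x end, cam clamp at the -x end.
- pad_face (a point): middle of the sprung rubber pad's face (70 mm wide, 14 mm high), which looks along fixture -x; 96 mm from the fixture's origin when free, 15.5 mm above the table.
- pad (a joint): travel of the sprung pad along fixture +x in m: 0 = free, 0.010 = at its stop; spring 2.5 N/mm. The cam pushes the tray, and the tray pushes the pad.
- cam_lever (a joint): angle of the cam lever in rad, range 0 (backed off) to 2.2; it grows counter-clockwise seen from above and stays where it is left (drag 0.2 N m, about 3.5 N at the post). The cam is a disc of 20 mm radius, 12 mm off its pivot: at angle q its face reaches 20 - 12 cos(0.6 + q) mm from the pivot towards fixture +x.
- cam_pivot (a point): pivot axis of the cam lever (vertical), 19 mm above the table, about 106 to 110 mm from the fixture's origin along its -x, depending on where the clamp is bolted: between the free pad and the backed-off cam (joint 0) there are about 8 to 12 mm more than the tray's length.
- lever_post (a point): middle of the upright round black post at the lever's end, 14 mm diameter, free from 35 to 71 mm above the table (this point at 54 mm), 60 mm from the pivot. At joint value 0 the post stands 110 degrees counter-clockwise of fixture +x as seen from the pivot. It can be pinched or pushed from above.
- glue_bottle: bystander: small red bottle with a white pointed cap, 36 x 34 x 92 mm, standing between the tray's and the fixture's places. Origin: centre of the underside.
- screwdriver: bystander: red-handled screwdriver, 202 mm long, lying to the right of the fixture. Origin: centre of the underside.

How it is judged:
On the way, in this order (a step that is already met when the one before it is completed fails the run):
1. the stray board lies in the tray with the other two, let go (x of stray_board in the frame of tray between -0.09 and 0.09 m and y of stray_board in the frame of tray between -0.046 and 0.046 m and z of stray_board in the frame of tray between -0.002 and 0.03 m and x of tray_board_1 in the frame of tray between -0.09 and 0.09 m and y of tray_board_1 in the frame of tray between -0.046 and 0.046 m and z of tray_board_1 in the frame of tray between -0.002 and 0.03 m and x of tray_board_2 in the frame of tray between -0.09 and 0.09 m and y of tray_board_2 in the frame of tray between -0.046 and 0.046 m and z of tray_board_2 in the frame of tray between -0.002 and 0.03 m and contact force between the fingers and stray_board below 0.1 N and linear speed of stray_board below 0.03 m/s and height (world z) of tray below 0.02 m), for 0.2 s.
2. the tray is lifted clear of the table with all three boards in it (x of stray_board in the frame of tray between -0.09 and 0.09 m and y of stray_board in the frame of tray between -0.046 and 0.046 m and z of stray_board in the frame of tray between -0.002 and 0.03 m and x of tray_board_1 in the frame of tray between -0.09 and 0.09 m and y of tray_board_1 in the frame of tray between -0.046 and 0.046 m and z of tray_board_1 in the frame of tray between -0.002 and 0.03 m and x of tray_board_2 in the frame of tray between -0.09 and 0.09 m and y of tray_board_2 in the frame of tray between -0.046 and 0.046 m and z of tray_board_2 in the frame of tray between -0.002 and 0.03 m and height (world z) of tray above 0.04 m), for 0.2 s.
3. the tray stands flat in the fixture with its boards, let go, and not yet clamped (x of stray_board in the frame of tray between -0.09 and 0.09 m and y of stray_board in the frame of tray between -0.046 and 0.046 m and z of stray_board in the frame of tray between -0.002 and 0.03 m and x of tray_board_1 in the frame of tray between -0.09 and 0.09 m and y of tray_board_1 in the frame of tray between -0.046 and 0.046 m and z of tray_board_1 in the frame of tray between -0.002 and 0.03 m and x of tray_board_2 in the frame of tray between -0.09 and 0.09 m and y of tray_board_2 in the frame of tray between -0.046 and 0.046 m and z of tray_board_2 in the frame of tray between -0.002 and 0.03 m and x of tray in the frame of fixture between -0.016 and 0.016 m and y of tray in the frame of fixture between -0.009 and 0.009 m and z of tray in the frame of fixture between 0.003 and 0.009 m and angle between the x axis of tray and the x axis of fixture, either way round below 0.08 rad and angle between tray's own z axis and vertical below 0.04 rad and contact force between the fingers and tray below 0.1 N and linear speed of tray below 0.03 m/s and value of joint pad below 0.001 m), for 0.2 s.
At the end, for the whole second after the job is handed in: the tray stands flat on the fixture's base between the rails (along the fixture within 16 mm, across it within 9 mm of the middle), all three boards lie inside it, the cam bears on the tray and the sprung pad is pushed in by 1 to 6 mm; everything is at rest (x of stray_board in the frame of tray between -0.09 and 0.09 m and y of stray_board in the frame of tray between -0.046 and 0.046 m and z of stray_board in the frame of tray between -0.002 and 0.03 m and x of tray_board_1 in the frame of tray between -0.09 and 0.09 m and y of tray_board_1 in the frame of tray between -0.046 and 0.046 m and z of tray_board_1 in the frame of tray between -0.002 and 0.03 m and x of tray_board_2 in the frame of tray between -0.09 and 0.09 m and y of tray_board_2 in the frame of tray between -0.046 and 0.046 m and z of tray_board_2 in the frame of tray between -0.002 and 0.03 m and x of tray in the frame of fixture between -0.016 and 0.016 m and y of tray in the frame of fixture between -0.009 and 0.009 m and z of tray in the frame of fixture between 0.003 and 0.009 m and angle between the x axis of tray and the x axis of fixture, either way round below 0.08 rad and angle between tray's own z axis and vertical below 0.04 rad and value of joint pad between 0.001 and 0.006 m and value of joint cam_lever above 0.4 rad and contact force between cam_lever and tray above 0.5 N and linear speed of each of tray, stray_board, tray_board_1, tray_board_2 below 0.03 m/s); the robot touches nothing.
It fails at once if the tray is tipped more than 15 degrees (angle between tray's own z axis and vertical above 0.26 rad).
It fails at once if the tray is dropped or flung (faster than 0.7 m/s) (linear speed of tray above 0.7 m/s).
It fails at once if a board that lay in the tray falls out (distance between any of tray_board_1, tray_board_2 and tray above 0.115 m).
It fails at once if the cam is overrun: the pad is pushed in more than 8 mm (value of joint pad above 0.008 m).
It fails at once if the glue bottle or the screwdriver is disturbed (distance of glue_bottle from where it was at the start of the episode above 0.03 m or angle between glue_bottle's own z axis and vertical above 0.5 rad or distance of screwdriver from where it was at the start of the episode above 0.04 m).
It also fails if it takes over 69 s, if anything falls off the work surface, if the arm or the gripper's body presses on something with over 40 N, if the wrist force passes 120 N, or if a joint passes its speed limit or range.

## Robot

A 7-joint arm with a two-finger parallel gripper is mounted at the origin on the work surface; the furniture and walls round the work are solid. World frame = base frame: x ahead of the robot, y to its left, z up, the work surface at z = 0. Lengths are in m, angles in rad, forces in N, time in s.
With the tool pointing down it reaches from about 0.35 to 0.9 m from the base axis. Payload 8.1 kg.
Tool frame: the origin (TCP) lies between the finger pads; the fingertips stand 11 mm ahead of it and the grasp point (between the pads) lies 8 mm behind it; z points along the fingers, y is the line along which they close (so a half turn about z gives the same grasp; the last joint's range is limited). The gripper opens to 92 mm and grips with 3 to 60 N. Pads are 19 mm wide; open, the fingers measure 130 mm over their backs; the gripper's body (75 mm by 190 mm) begins 47 mm behind the grasp point.
Start: joints at [-0.103, 0.434, 0.025, 1.573, -0.012, 1.134, -0.075], TCP at [0.625, -0, 0.238] pointing down, gripper open.
Joint ranges: [-2.62, 2.62], [-0.44, 2.09], [-1.27, 1.32], [0.08, 2.57], [-1.32, 4.46], [0.12, 2], [-2.74, 2.74]. Speed limits (rad/s): [2.22, 2.22, 3.01, 3.01, 3.14, 3.14, 3.14].

## Interface

Orientations are given as a rotation vector (axis times angle).
In Python, from cell import observe, get_image, camera_params, sign_off gives the robot as it stands.
- The arm moves only by the shell command python3 -m pendant 'ROWS' [FORCE]. ROWS is JSON, one flat list of numbers, 7 for each row, row after row: the shift along the tool's x, y, z in m, then the turn, a rotation vector about the tool's x, y, z in rad, then the finger opening in m, from 0 to 0.0918. In form: [dx, dy, dz, rx, ry, rz, jaw, dx, dy, dz, rx, ry, rz, jaw, ...]. A call has 1 to 10 rows; each row shifts and turns the commanded pose from where the row before left it, along the tool's axes as they then stand; what a row does not reach is not made up. A row lasts 1/8 s, in which the tool goes at most 62.5 mm and 10.7 degrees, less where a joint would pass 70% of its speed; a pose out of reach is approached as far as the arm can. A call is refused whole if a number of a shift passes 0.0625 or a number of a turn 0.188, either way. A call with a gripper value outside its range is refused whole. The fingers move at their own pace and stop on an object; FORCE is the grip in N (left out, the last holds). Time passes only in rows, so rows that do not move let the fingers close. It gives the time, the measured TCP pose, the force, the opening and the grip force at its end, in the units of the state.
- observe(): the state, without advancing time (a new reading comes with each control period).
- get_image(name): name is "scene" or "side" or "wrist"; returns the picture (384x512x3 uint8, red, green, blue); there is no depth.
- camera_params(name): a dict with "intrinsics" (3x3 intrinsics, pixels), "eye" and "rotation" of the camera in the world; the wrist camera has in their place "T_tool_cam" (4x4, takes a point from camera to tool coordinates, whose origin is the TCP and whose axes are the flange's). Camera axes: x right, y down, z forward; pixel columns grow to the right and rows downward; lengths in m; the calibration is good to about 2 mm. A picture is of the moment at which its call begins: read the wrist's pose just before it. camera_params takes no time and is no camera call.
- sign_off(): hands the job in; it is judged then, once.
The state is a dict: "clock": time; "joints": joint angles; "dq": joint speeds; "joint_efforts": joint torques, N m; "position": TCP position; "ee_rot": TCP orientation; "force": force on the tool from outside, world axes, zero at the start; "ft_torque": the same for the moment, N m; "width": opening from 0.0 (shut) to 1.0 (fully open); "gripper_force": force on a finger pad.
Only numpy, scipy, OpenCV 4.12 (cv2) and the standard library are available. Lean on these libraries where they do the work, as an engineer would, in place of code of your own. Each camera call takes 0.05 s, during which the arm holds its last target. There are 200 camera calls.

## Working session

There is one attempt and no reset: what is moved stays moved. The work goes in short steps, Python scripts to look and compute and a shell command to move; the robot and the scene stay as the last step left them, time stands still between calls to the robot, and variables do not carry over. Pictures are saved under pics/ and viewed, at most 10 in all, crops included, and the job is handed in when it is done.

```bash
mkdir -p pics
cat > h.py <<'E'
import numpy as np,cv2
from cell import observe,get_image,camera_params,sign_off
from scipy.spatial.transform import Rotation as R
def cam(n,s=None):
    p=camera_params(n);K=np.array(p["intrinsics"])
    if n!="wrist": return K,np.array(p["eye"]),np.array(p["rotation"])
    s=s or observe();T=np.eye(4);T[:3,:3]=R.from_rotvec(s["ee_rot"]).as_matrix();T[:3,3]=s["position"]
    T=T@np.array(p["T_tool_cam"]);return K,T[:3,3],T[:3,:3]
def onz(c,u,v,z):
    K,e,r=c;d=r@np.linalg.solve(K,[u,v,1.]);return e+d*(z-e[2])/d[2]
def proj(c,P):
    K,e,r=c;q=K@(r.T@(np.array(P)-e));return q[:2]/q[2]
E
python3 - <<'E'
from h import *
s=observe();print(s)
for n in("scene","side","wrist"):
    im=get_image(n);cv2.imwrite(f"pics/{n}0.png",im[:,:,::-1]);c=cam(n,s);print(n,c)
a=[cv2.imread(f"pics/{n}0.png") for n in("scene","side","wrist")]
E
```

```text
{'clock': 0.0, 'joints': array([-0.10257308,  0.43522809,  0.02496623,  1.57409133, -0.01162962,
        1.13399495, -0.07505683]), 'dq': array([ 0.00024898,  0.00021945, -0.00125087,  0.00071034, -0.00038795,
       -0.00097627, -0.00011377]), 'joint_efforts': array([ 3.89017032e-04, -6.67853522e+01,  9.84863900e-01, -3.14464223e+01,
       -6.05165795e-02,  4.27553023e-02,  1.12382318e-04]), 'position': array([ 6.24507526e-01, -5.88999143e-05,  2.36943928e-01]), 'ee_rot': array([-2.22077816e+00, -2.22064507e+00,  1.87216405e-03]), 'force': array([-0.26297899,  0.21416127,  0.60341263]), 'ft_torque': array([-0.00370073,  0.03967137, -0.0219575 ]), 'gripper_force': 0.0, 'width': 1.0037539717273936}
scene (array([[363.20036488,   0.        , 259.31524935],
       [  0.        , 363.20036488, 189.3774819 ],
       [  0.        ,   0.        ,   1.        ]]), array([-0.26687394, -0.74158174,  0.75751954]), array([-2.03759507,  0.85441517, -0.48045728]))
side (array([[386.45680226,   0.        , 248.27006745],
       [  0.        , 386.45680226, 189.91417368],
       [  0.        ,   0.        ,   1.        ]]), array([0.14140322, 0.65725428, 0.69894763]), array([-0.5865503 ,  2.60985595, -1.23410617]))
wrist (array([[294.1522777 ,   0.        , 254.22472073],
       [  0.        , 294.1522777 , 192.59823669],
       [  0.        ,   0.        ,   1.        ]]), array([0.62518771, 0.07969068, 0.38362012]), array([[ 9.99996765e-01,  1.08207358e-03, -2.30179137e-03],
       [ 3.54849639e-04, -9.55492347e-01, -2.95015677e-01],
       [-2.51857271e-03,  2.95013906e-01, -9.55489640e-01]]))
```

View pics/scene0.png

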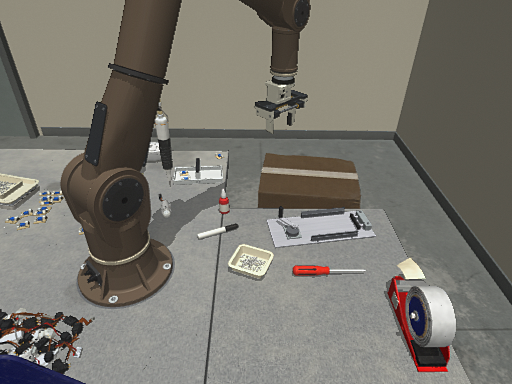

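View pics/side0.png

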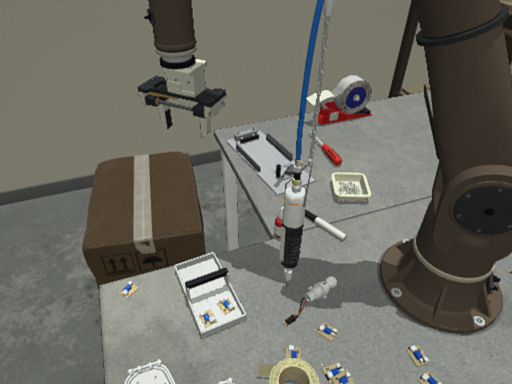

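The side view shows the stray board near (129,289) and the tray with its bar from (187,285) to (228,270). The empty half is the upper one. In the scene view the fixture is at about (270–375, 208–245), the cam is at (288,228) and the bottle at (223,203).

```bash
sed -i 's/np.array(p\["rotation"\])$/R.from_rotvec(p["rotation"]).as_matrix()/' h.py
python3 - <<'E'
from h import *
c=cam("side");s=cam("scene")
for n,u,v,z in[("stray",129,290,.005),("barA",188,285,.06),("barB",227,271,.06),("c1",176,268,.02),("c2",214,254,.02),("c3",245,315,.02),("c4",205,334,.02),("bottle?",278,238,0),("fixA",219,136,.006),("post",278,172,.054),("sdtip",288,280,.08)]: print(n,onz(c,u,v,z).round(3))
for n,u,v,z in[("p1",267,219,.006),("p2",366,209,.006),("p3",375,237,.006),("p4",275,247,.006),("post",281,213,.054),("cam",288,230,.02),("bottle",224,213,0),("bar",198,165,.053),("bottletop",223,190,.092)]: print(n,onz(s,u,v,z).round(3))
a=cv2.imread("pics/side0.png")[80:350,90:350];b=cv2.imread("pics/wrist0.png")
cv2.imwrite("pics/m.png",np.hstack([cv2.resize(a,(400,415))[:384],cv2.resize(b,(400,300),interpolation=cv2.INTER_AREA)[:300].copy() if 0 else cv2.copyMakeBorder(cv2.resize(b,(400,300)),0,84,0,0,0)]))
E
```

```text
stray [0.598 0.311 0.005]
barA [0.462 0.278 0.06 ]
barB [0.407 0.213 0.06 ]
c1 [0.531 0.227 0.02 ]
c2 [0.474 0.155 0.02 ]
c3 [0.34  0.268 0.02 ]
c4 [0.391 0.337 0.02 ]
bottle? [0.366 0.027 0.   ]
fixA [ 0.727 -0.325  0.006]
post [ 0.444 -0.158  0.054]
sdtip [0.28  0.196 0.08 ]
p1 [ 0.434 -0.127  0.006]
p2 [ 0.717 -0.329  0.006]
p3 [ 0.609 -0.424  0.006]
p4 [ 0.354 -0.234  0.006]
post [ 0.443 -0.177  0.054]
cam [ 0.428 -0.221  0.02 ]
bottle [0.36  0.002 0.   ]
bar [0.442 0.24  0.053]
bottletop [0.361 0.004 0.092]
```

View pics/m.png

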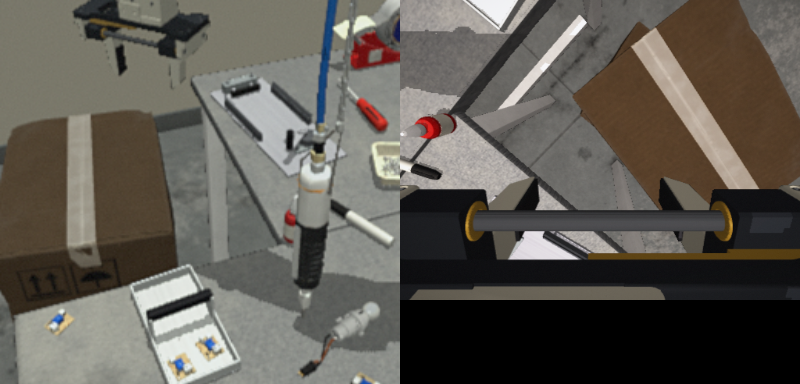

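The close views confirm this: the tray's empty half points to about -39°, and the fixture's +x to about -36°. Next I go above the stray board.

```bash
python3 -m pendant '[0.05,-0.004,0,0,0,0,0.09, 0.05,-0.005,0,0,0,0,0.09, 0.05,-0.005,0,0,0,0,0.09, 0.05,-0.005,0,0,0,0,0.09, 0.05,-0.004,0,0,0,0,0.09, 0.05,-0.004,0,0,0,0,0.09, 0,0,0,0,0,0,0.09,0,0,0,0,0,0,0.09]' 10
python3 - <<'E'
from h import *
s=observe();im=get_image("wrist");cv2.imwrite("pics/w1.png",im[:,:,::-1]);print(s["position"],s["ee_rot"],s["joints"].round(2),s["force"])
c=cam("wrist",s)
print("exp stray",proj(c,[.598,.311,0]))
h=cv2.cvtColor(im,cv2.COLOR_RGB2HSV)
for nm,lo,hi,z in(("wood",(10,60,60),(28,255,255),.002),("blue",(100,120,60),(130,255,255),.013)):
    m=cv2.inRange(h,lo,hi)
    for k in cv2.findContours(m,0,1)[0]:
        if cv2.contourArea(k)<40: continue
        q=np.array([onz(c,*p[0],z)[:2] for p in k],np.float32)*1000
        print(nm,cv2.boundingRect(k),cv2.minAreaRect(q))
E
```

```text
clock: 1.15
position: [0.5981, 0.2993, 0.2373]
ee_rot: [2.221, 2.221, -0.002]
force: [0.9, -1.0, -0.5]
width: 0.978
gripper_force: 0.0
[0.59805704 0.29929529 0.23726991] [ 2.22115223e+00  2.22094377e+00 -1.72878683e-03] [-0.52  0.51 -0.03  1.45  0.02  1.18 -0.56] [ 0.94856742 -0.9503832  -0.49296405]
exp stray [254.16632804 155.72726129]
wood (237, 296, 275, 36) ((787.903564453125, 63.31745147705078), (434.38739013671875, 65.43213653564453), 0.0880766361951828)
wood (395, 258, 28, 51) ((831.4992065429688, 118.2530288696289), (36.024620056152344, 92.83171844482422), 14.975632667541504)
wood (86, 258, 28, 51) ((364.00762939453125, 117.5943374633789), (93.02999877929688, 35.78785705566406), 75.25422668457031)
wood (290, 236, 41, 33) ((674.885986328125, 168.26316833496094), (67.3293685913086, 36.644622802734375), 50.55083465576172)
wood (351, 197, 80, 64) ((792.4824829101562, 200.634521484375), (78.79363250732422, 86.86849212646484), 42.0455207824707)
wood (91, 184, 27, 27) ((390.5721435546875, 254.9462890625), (26.581192016601562, 33.531700134277344), 58.45957946777344)
wood (102, 153, 27, 29) ((410.6090393066406, 296.20758056640625), (27.238353729248047, 33.585365295410156), 57.93693542480469)
wood (266, 151, 63, 58) ((649.0797119140625, 276.60833740234375), (98.56312561035156, 32.395103454589844), 42.91358947753906)
wood (247, 144, 24, 28) ((603.6021728515625, 309.1061096191406), (33.93544006347656, 27.595603942871094), 82.59636688232422)
blue (94, 194, 13, 11) ((392.95172119140625, 255.60231018066406), (12.605308532714844, 14.33812427520752), 60.07340621948242)
blue (105, 161, 14, 12) ((414.12060546875, 298.93792724609375), (12.238969802856445, 14.143239974975586), 57.74994659423828)
blue (256, 154, 8, 11) ((604.822998046875, 309.0763244628906), (8.93809986114502, 12.89034366607666), 0.03548232838511467)
```

View pics/w1.png

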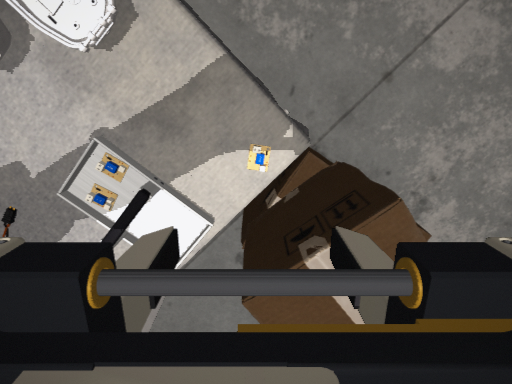

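The wrist view shows the stray board at (258,158), close to the table edge, with the box beyond it from about (308,150). Before descending I check how high the box is.

Run:
```python
from h import *
def ray(c,u,v): return c[1],c[2]@np.linalg.solve(c[0],[u,v,1.])
def tri(a,b):
    (p,d),(q,e)=ray(*a),ray(*b);t=np.linalg.lstsq(np.c_[d,-e],q-p,rcond=None)[0];return (p+t[0]*d).round(3),(q+t[1]*e).round(3)
s0={"position":[.6245,0,.2369],"ee_rot":[-2.22077816,-2.22064507,.00187]}
w=cam("wrist",s0);sd=cam("side");sc=cam("scene")
print("tape end",tri((w,307,51),(sd,145,241)))
print("corner scene/side",tri((sc,259,187),(sd,203,233)),tri((sc,259,187),(sd,86,243)))
print("corner", tri((w,224,125),(sc,259,187)),tri((w,224,125),(sd,203,233)))
print("tray corners at z=.02:")
w1=cam("wrist")
for u,v in((97,137),(213,221),(60,192)):print(onz(w1,u,v,.02).round(3))
print(onz(w1,147,190,.06),onz(w1,308,150,0))
```

```text
tape end (array([ 0.694,  0.144, -0.046]), array([ 0.693,  0.144, -0.047]))
corner scene/side (array([ 0.585,  0.054, -0.025]), array([ 0.566,  0.059, -0.04 ])) (array([ 0.751,  0.209, -0.178]), array([ 0.855,  0.198, -0.075]))
corner (array([ 0.583,  0.05 , -0.023]), array([ 0.582,  0.051, -0.022])) (array([ 0.58 ,  0.047, -0.058]), array([ 0.577,  0.044, -0.058]))
tray corners at z=.02:
[0.406 0.337 0.02 ]
[0.543 0.226 0.02 ]
[0.347 0.266 0.02 ]
[0.475219  0.2810802 0.06     ] [0.66890253 0.31751373 0.        ]
```

```bash
python3 -m pendant '[0.0098,0.0055,0,0,0,0,0.06, 0,0,0.045,0,0,0.13,0.06, 0,0,0.045,0,0,0,0.06, 0,0,0.045,0,0,0,0.06, 0,0,0.045,0,0,0,0.06, 0,0,0.02,0,0,0,0.06, 0,0,0.015,0,0,0,0.06, 0,0,0.006,0,0,0,0.06,0,0,0,0,0,0,0.06]' 10; python3 -m pendant '[0,0,0.002,0,0,0,0.05,0,0,0,0,0,0,0.03,0,0,0,0,0,0,0.015,0,0,0,0,0,0,0.015,0,0,0,0,0,0,0.015,0,0,0,0,0,0,0.015]' 8
```

```text
clock: 2.33
position: [0.6041, 0.3101, 0.0175]
ee_rot: [2.361, 2.072, 0.002]
force: [0.2, 0.6, -0.0]
width: 0.658
gripper_force: 0.0
clock: 3.08
position: [0.6036, 0.3098, 0.0148]
ee_rot: [2.361, 2.072, 0.0]
force: [0.5, -0.1, 0.1]
width: 0.169
gripper_force: 6.8
```

```bash
python3 -m pendant '[0,0,0,0,0,0,0.04,0,0,0,0,0,0,0.05,0,0,0.0015,0,0,0,0.05,0,0,0.0013,0,0,0,0.05,0,0,0,0,0,0,0.04,0,0,0,0,0,0,0.02,0,0,0,0,0,0,0.01,0,0,0,0,0,0,0.01,0,0,0,0,0,0,0.01]' 8;  python3 -m pendant '[0,0,-0.02,0,0,0,0.01,0,0,-0.045,0,0,0,0.01,0,0,-0.045,0,0,0,0.01,0,0,-0.045,0,0,0,0.01,0,0,0,0,0,0,0.01]'
python3 - <<'E'
from h import *
im=get_image("wrist");cv2.imwrite("pics/w2.png",im[:,:,::-1])
E
```

```text
clock: 4.2
position: [0.6036, 0.3098, 0.012]
ee_rot: [2.361, 2.072, 0.0]
force: [-0.7, -0.3, -0.0]
width: 0.288
gripper_force: 7.9
clock: 4.82
position: [0.6059, 0.3111, 0.1731]
ee_rot: [2.36, 2.071, 0.014]
force: [0.9, -0.8, 0.2]
width: 0.292
gripper_force: 7.9
```

View pics/w2.png

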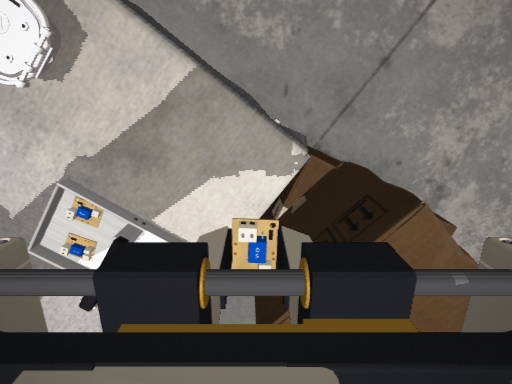

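The board is held by its base at (255,243), with the jaws 27 mm apart. Now I turn and go over the tray's empty half.

```bash
python3 -m pendant '[0,0,0,0,0,-0.17,0.01,0,0,0,0,0,-0.17,0.01,0,0,0,0,0,-0.17,0.01,0,0,0,0,0,-0.17,0.01,0,0,0,0,0,-0.17,0.01,0,0,0,0,0,-0.17,0.01,0,0,0,0,0,0,0.01]';  python3 -m pendant '[0.008,-0.038,0,0,0,0,0.01,0.008,-0.038,0,0,0,0,0.01,0.008,-0.038,0,0,0,0,0.01,0.008,-0.038,0,0,0,0,0.01,0,0,0,0,0,0,0.01,0,0,0,0,0,0,0.01]'
python3 - <<'E'
from h import *
s=observe();im=get_image("wrist");cv2.imwrite("pics/w3.png",im[:,:,::-1]);print(s["joints"].round(2));print(R.from_rotvec(s["ee_rot"]).as_matrix().round(3))
E
```

```text
clock: 5.75
position: [0.603, 0.3092, 0.1662]
ee_rot: [-1.05, -2.959, 0.002]
force: [-0.6, 0.2, -0.5]
width: 0.292
gripper_force: 7.9
clock: 6.5
position: [0.4835, 0.2122, 0.1672]
ee_rot: [1.053, 2.959, 0.001]
force: [-1.0, 0.0, -0.5]
width: 0.29
gripper_force: 7.9
[-0.29  0.37 -0.29  1.88  0.13  0.91  0.24]
[[-0.775  0.632  0.001]
 [ 0.632  0.775  0.001]
 [-0.     0.001 -1.   ]]
```

View pics/w3.png

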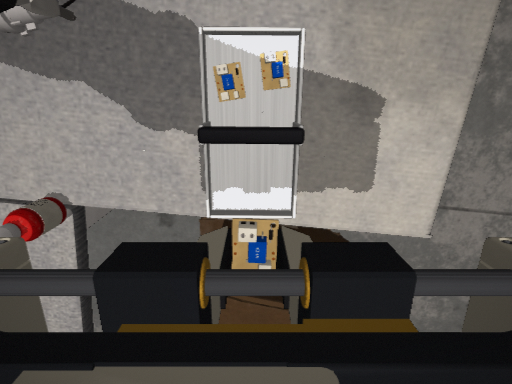

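The tray is well aligned, with its rim corners at (200,29), (304,29), (296,218) and (207,218). The bar's ends are at (199,134) and (304,134).

```bash
cat >> h.py <<'E'
def tool(s,P):
    return R.from_rotvec(s["ee_rot"]).as_matrix().T@(np.array(P)-s["position"])
E
python3 - <<'E'
from h import *
s=observe();c=cam("wrist",s)
p=np.array([onz(c,u,v,.02) for u,v in((200,29),(304,29),(296,218),(207,218))]);print(p.round(4),p.mean(0))
d=p[2]+p[3]-p[0]-p[1];a=np.arctan2(d[1],d[0]);print(np.degrees(a), np.linalg.norm(d)/2, np.linalg.norm(p[0]-p[1]),np.linalg.norm(p[2]-p[3]))
b=np.array([onz(c,u,v,.057) for u,v in((199,134),(304,134))]);print("bar",b,b.mean(0))
b=np.array([onz(c,u,v,.003) for u,v in((211,214),(292,214))]);print(b)
for k in(.047,.055):
  e=p.mean(0)+k*np.array([np.cos(a),np.sin(a),0]);e[2]=.03;print(e,tool(s,e))
np.save("tray",np.r_[p.mean(0)[:2],a])
E
```

```text
[[0.3432 0.2644 0.02  ]
 [0.4017 0.3364 0.02  ]
 [0.5427 0.2224 0.02  ]
 [0.4824 0.1483 0.02  ]] [0.44250454 0.24287682 0.02      ]
-39.384583825796085 0.1812522261364604 0.09278032597274012 0.09554189975798487
bar [[0.41247028 0.20918843 0.057     ]
 [0.46944341 0.2793183  0.057     ]] [0.44095684 0.24425337 0.057     ]
[[0.48514734 0.14843948 0.003     ]
 [0.54290975 0.21952092 0.003     ]]
[0.47883104 0.21305426 0.03      ] [ 0.00414104 -0.00274926  0.13707777]
[0.48501428 0.20797808 0.03      ] [-0.00385886 -0.00278744  0.13707871]
```

```bash
python3 -m pendant '[-0.0035,-0.0027,0.04,0,0,0,0.01,0,0,0.04,0,0,0,0.01,0,0,0.03,0,0,0,0.01,0,0,0.02,0,0,0,0.01,0,0,0.015,0,0,0,0.01,0,0,0.003,0,0,0,0.01,0,0,0,0,0,0,0.01,0,0,0,0,0,0,0.036,0,0,0,0,0,0,0.036,0,0,0,0,0,0,0.036]';  python3 -m pendant '[0,0,-0.01,0,0,0,0.036,0,0,-0.03,0,0,0,0.036,0,0,-0.04,0,0,0,0.036,0,0,-0.04,0,0,0,0.09,0,0,-0.04,0,0,0,0.09,0,0,0,0,0,0,0.09]'
python3 - <<'E'
from h import *
im=get_image("wrist");cv2.imwrite("pics/w4.png",im[:,:,::-1]);print(tool(observe(),[.442,.2435,.053]))
E
```

```text
clock: 7.8
position: [0.4843, 0.2076, 0.0193]
ee_rot: [1.049, 2.961, 0.001]
force: [0.7, -0.0, 0.4]
width: 0.388
gripper_force: 0.0
clock: 8.55
position: [0.4857, 0.2085, 0.1827]
ee_rot: [1.048, 2.957, 0.007]
force: [0.3, 1.1, -0.7]
width: 0.667
gripper_force: 0.0
[0.05585024 0.00038578 0.12771132]
```

View pics/w4.png

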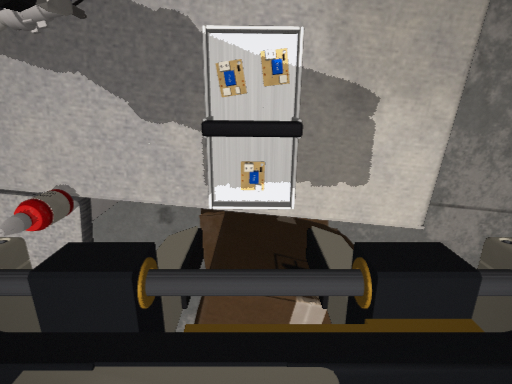

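The third board lies in the empty half at (253,175). Next I turn 90° and go above the bar.

```bash
python3 -m pendant '[0,0,0,0,0,0.1752,0.09,0,0,0,0,0,0.1752,0.09,0,0,0,0,0,0.1752,0.09,0,0,0,0,0,0.1752,0.09,0,0,0,0,0,0.1752,0.09,0,0,0,0,0,0.1752,0.09,0,0,0,0,0,0.1752,0.09,0,0,0,0,0,0.1752,0.09,0,0,0,0,0,0.1752,0.09,0,0,0,0,0,0,0.09]';  python3 -m pendant '[0,-0.02,0,0,0,0,0.09,0,-0.02,0,0,0,0,0.09,0,-0.0158,0,0,0,0,0.09,0,0,0,0,0,0,0.09]'
python3 - <<'E'
from h import *
s=observe();im=get_image("wrist");cv2.imwrite("pics/w5.png",im[:,:,::-1]);print(s["joints"].round(2));print(R.from_rotvec(s["ee_rot"]).as_matrix().round(3),tool(s,[.442,.2435,.045]))
E
```

```text
clock: 9.85
position: [0.4833, 0.2073, 0.178]
ee_rot: [2.838, 1.345, -0.003]
force: [0.3, -0.4, 0.6]
width: 0.981
gripper_force: 0.0
clock: 10.35
position: [0.44, 0.2436, 0.1788]
ee_rot: [-2.837, -1.349, 0.001]
force: [0.2, -1.5, 0.2]
width: 0.981
gripper_force: 0.0
[-0.62  0.3   0.01  1.94 -0.01  0.9  -1.29]
[[ 0.631  0.776 -0.001]
 [ 0.776 -0.631 -0.   ]
 [-0.    -0.    -1.   ]] [0.00127217 0.00166435 0.13377071]
```

View pics/w5.png

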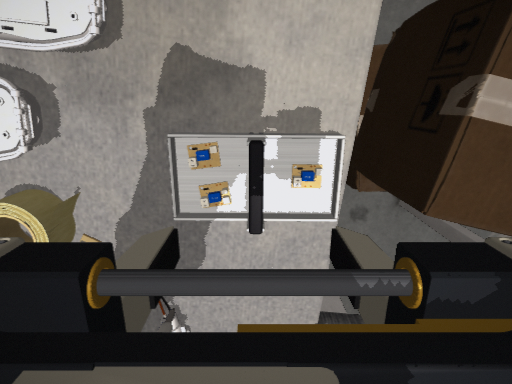

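The bar runs from (256,142) to (256,233) and is centred between the fingers. I measure it once, then grip.

```bash
python3 - <<'E'
from h import *
s=observe();c=cam("wrist",s)
b=np.array([onz(c,u,v,.06) for u,v in((256,142),(256,233))]);print(b,tool(s,b.mean(0)))
p=np.array([onz(c,u,v,.02) for u,v in((168,135),(344,134),(338,220),(174,220))]);print(tool(s,p.mean(0)),np.degrees(np.arctan2(*(p[1]-p[0])[1::-1])),np.degrees(np.arctan2(*(p[2]-p[3])[1::-1])))
E
python3 -m pendant '[0.001,0.001,0.04,0,0,0,0.09,0,0,0.04,0,0,0,0.09,0,0,0.035,0,0,0,0.09,0,0,0.015,0,0,0,0.09,0,0,0.004,0,0,0,0.06,0,0,0,0,0,0,0.03,0,0,0,0,0,0,0.01,0,0,0,0,0,0,0,0,0,0,0,0,0,0,0,0,0,0,0,0,0]' 45
```

```text
[[0.47101016 0.27686088 0.06      ]
 [0.41472215 0.20759207 0.06      ]] [0.0008381  0.00202076 0.11884362]
[0.0006742  0.00217815 0.15884369] -38.87452318846053 -39.184016062656966
clock: 11.65
position: [0.4423, 0.2431, 0.0451]
ee_rot: [-2.84, -1.344, -0.001]
force: [0.1, -0.2, -0.3]
width: 0.377
gripper_force: 0.0
```

```bash
python3 -m pendant '[0,0,0,0,0,0,0,0,0,0,0,0,0,0,0,0,0,0,0,0,0,0,0,0,0,0,0,0]' 45;python3 -m pendant '[0,0,-0.004,0,0,0,0,0,0,-0.01,0,0,0,0,0,0,-0.015,0,0,0,0,0,0,-0.02,0,0,0,0,0,0,-0.025,0,0,0,0,0,0,-0.025,0,0,0,0,0,0,-0.025,0,0,0,0,0,0,-0.015,0,0,0,0,0,0,-0.01,0,0,0,0,0,0,0,0,0,0,0]'
```

```text
clock: 12.15
position: [0.4422, 0.2431, 0.0449]
ee_rot: [-2.84, -1.344, 0.0]
force: [0.2, 1.1, 0.4]
width: 0.147
gripper_force: 45.0
clock: 13.4
position: [0.4424, 0.2431, 0.1943]
ee_rot: [-2.84, -1.344, -0.001]
force: [-0.2, 0.4, -4.6]
width: 0.148
gripper_force: 45.0
```

Tray lifted (about 4.6 N). I carry it up and across, then stop short at a place where the wrist camera sees the pad end past the tray.

```bash
python3 -m pendant '[-0.005,0.003,-0.015,0,0,0,0,-0.012,0.008,-0.025,0,0,0,0,-0.022,0.014,-0.03,0,0,0,0,-0.03,0.02,-0.02,0,0,0,0,-0.035,0.023,-0.01,0,0,0,0,-0.035,0.023,-0.006,0,0,0,0,-0.035,0.023,0,0,0,0,0,-0.035,0.023,0,0,0,0,0,-0.035,0.023,0,0,0,0,0,-0.035,0.023,0,0,0,0,0]'; python3 -m pendant '[-0.035,0.023,0,0,0,0,0,-0.03,0.02,0,0,0,0,0,-0.022,0.014,0,0,0,0,0,-0.012,0.008,0,0,0,0,0,-0.005,0.003,0,0,0,0,0,0,0,0,0,0,0,0,0,0,0,0,0,0,0]'
python3 - <<'E'
from h import *
s=observe();im=get_image("wrist");cv2.imwrite("pics/w6.png",im[:,:,::-1]);print(s["joints"].round(2));print(R.from_rotvec(s["ee_rot"]).as_matrix().round(3))
np.save("w6",np.r_[s["position"],s["ee_rot"]])
E
```

```text
clock: 14.65
position: [0.406, -0.0903, 0.3002]
ee_rot: [-2.84, -1.343, 0.0]
force: [1.2, 0.6, -4.3]
width: 0.151
gripper_force: 45.0
clock: 15.52
position: [0.3935, -0.2115, 0.2999]
ee_rot: [-2.839, -1.345, -0.0]
force: [0.1, 0.0, -4.3]
width: 0.145
gripper_force: 45.0
[-0.04  0.07  0.46  1.91 -0.04  1.16 -0.26]
[[ 0.633  0.774 -0.   ]
 [ 0.774 -0.633  0.   ]
 [ 0.    -0.    -1.   ]]
```

View pics/w6.png

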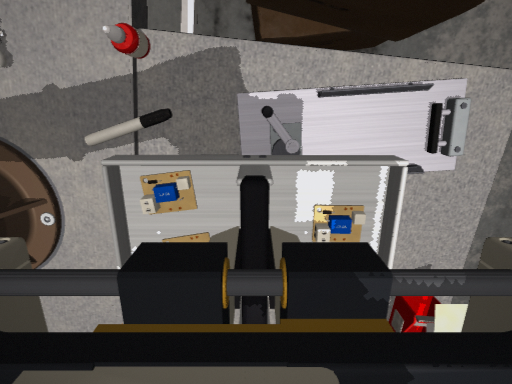

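The wrist view shows the fixture: plate corners (238,95) and (466,80), pad face edge at u≈429 (v 104–153), upper rail (318,92)–(432,87), post at (267,112) and pivot near (293,146).

Run:
```python
from h import *
im=cv2.imread("pics/w6.png");q=np.load("w6.npy");s={"position":q[:3],"ee_rot":q[3:]};c=cam("wrist",s)
g=cv2.cvtColor(im,6);m=cv2.inRange(g,0,60);m[:75]=0;m[165:]=0;m[:,:225]=0;m[:,480:]=0
for k in cv2.findContours(m,0,1)[0]:
    if cv2.contourArea(k)<25: continue
    print(cv2.boundingRect(k),cv2.boxPoints(cv2.minAreaRect(k)).round(1).tolist())
print("plate row edges")
P={n:onz(c,u,v,z) for n,u,v,z in[("c1",238,95,.006),("c2",466,80,.006),("c3",453,172,.006),("r1",318,94,.03),("r2",432,89,.03),("padT",429.5,104,.0225),("padB",429,153,.0225),("post",267,111,.071),("pivot",293,146,.025)]}
for n,p in P.items(): print(n,p.round(4))
f=lambda a,b:np.degrees(np.arctan2(*(P[b]-P[a])[1::-1]))
print(f("c1","c2"),f("r1","r2"),f("padB","padT")-90,np.linalg.norm(P["c1"]-P["c2"]),np.linalg.norm(P["padB"]-P["padT"]))
x=im[95:150:8,415:445,:].mean(2).astype(int);print(x)
print(im[75:105,380].mean(1).astype(int),im[75:105,345].mean(1).astype(int))
```

```text
(272, 139, 19, 16) [[272.0, 139.0], [290.0, 139.0], [290.0, 154.0], [272.0, 154.0]]
(262, 106, 11, 12) [[262.0, 106.0], [272.0, 106.0], [272.0, 117.0], [262.0, 117.0]]
(427, 103, 15, 50) [[426.29998779296875, 151.6999969482422], [431.79998779296875, 102.0999984741211], [441.79998779296875, 103.19999694824219], [436.20001220703125, 152.8000030517578]]
(441, 98, 16, 57) [[439.0, 153.1999969482422], [447.70001220703125, 96.69999694824219], [456.0, 98.0], [447.29998779296875, 154.5]]
(318, 85, 114, 12) [[317.79998779296875, 92.0], [431.0, 84.9000015258789], [431.20001220703125, 89.0], [318.0, 96.0999984741211]]
plate row edges
c1 [ 0.4322 -0.128   0.006 ]
c2 [ 0.6924 -0.315   0.006 ]
c3 [ 0.6151 -0.4223  0.006 ]
r1 [ 0.5169 -0.1962  0.03  ]
r2 [ 0.6385 -0.2875  0.03  ]
padT [ 0.6296 -0.3051  0.0225]
padB [ 0.5953 -0.3648  0.0225]
post [ 0.4496 -0.1681  0.071 ]
pivot [ 0.4489 -0.2316  0.025 ]
-35.70457343162382 -36.88583378799155 -29.893905941206086 0.3203761720644256 0.06885399334685728
[[197 196 196 195 195 193 192 192 191 193 189 192 192 192 192 192 192 191
  191 190 192 192 189 189 19
[... 319 characters left out ...]
193 174 123 111  48   5   7
    4   9  18  22  25  25  23  75 160 175 121 105]
 [198 198 198 197 197 196 196 197 196 195 196 194 175 110  51   6   7   7
   10  17  23  24  22  26  74 139 129 121 104  38]
 [195 194 195 195 194 194 193 193 193 192 178 130 114  74   7   6   7   6
   17  23  25  25  24  73 157 171 123 106  38  39]
 [206 206 205 204 204 205 204 204 205 188 131 121  82   6   6   5   7  16
   22  26  23  24  73 154 185 187 188 189 189 189]]
[134 133 140 141 136 142 147 146 105 136 129 103  87  80  54  48  48  63
 112 199 201 201 201 205 208 204 199 201 204 205] [141 142 145 144 141 135 133 139 136 134 131 171 134 131  88  91  52  47
  46  48  94 203 210 208 204 211 215 210 210 210]
```

Run:
```python
from h import *
im=cv2.imread("pics/w6.png");q=np.load("w6.npy");s={"position":q[:3],"ee_rot":q[3:]};c=cam("wrist",s)
a=np.radians(-36.2);x=np.array([np.cos(a),np.sin(a)]);n=np.array([-np.sin(a),np.cos(a)])
g=im.mean(2)
def pr(t,u,v,z):
    p=onz(c,u,v,z)[:2];print(t,"along",(x@p).round(4),"across",(n@p).round(4))
pr("padT",436,103.5,.0225);pr("padM",433.6,127.5,.0225);pr("padB",431,152,.0225)
for z in(.006,.03): pr(f"railL{z}",318,95.7,z);pr(f"railR{z}",431.2,89,z)
for z in(.006,.03): pr(f"railtopL{z}",318,92,z);pr(f"railtopR{z}",431,85,z)
for t,u,v in(("c1",238,95),("c2",466,80),("c3",453,172)):pr(t,u,v,.006)
pr("post",267,111.5,.071)
# plate edge rows right/top gradients
for u in(250,290,450): print(u,g[72:100,u].astype(int))
for v in(95,165): print(v,g[v,445:475].astype(int))
print(x,n)
```

```text
padT along 0.6971 across 0.1258
padM along 0.6979 across 0.0933
padB along 0.6985 across 0.0585
railL0.006 along 0.5379 across 0.1449
railR0.006 along 0.6975 across 0.1454
railL0.03 along 0.533 across 0.1448
railR0.03 along 0.6839 across 0.1452
railtopL0.006 along 0.5379 across 0.1499
railtopR0.006 along 0.6966 across 0.1507
railtopL0.03 along 0.533 across 0.1495
railtopR0.03 along 0.683 across 0.1502
c1 along 0.4244 across 0.152
c2 along 0.7447 across 0.1547
c3 along 0.7458 across 0.0225
post along 0.4621 across 0.1293
250 [146 142 138 136 136 138 137 137 138 139 142 145 147 138 133 137 137 137
 139 142 117 211 217 216 143 135 136 136]
290 [136 137 133 134 139 141 142 143 141 137 135 139 146 149 147 144 138 119
 184 207 216 170 135 136 137 132 131 131]
450 [132 129 130 130 129 136 133 146 185 185 183 183 186 189 187 189 189 188
 186 183 184 185 184 186 128 121  88  49]
95 [187 186 186 186 186 186 185 185 184 184 172 145 171 146 184 184 185 184
 186 177 137 128 128 128 130 135 133 131 129 132]
165 [195 195 195 194 194 194 193 193 191 182 145 128 132 135 129 128 133 135
 139 139 132 130 134 139 131 131 139 130 128 131]
[ 0.80696031 -0.59060567] [0.59060567 0.80696031]
```

Run:
```python
from h import *
im=cv2.imread("pics/w6.png");q=np.load("w6.npy");s={"position":q[:3],"ee_rot":q[3:]};c=cam("wrist",s)
a=np.radians(-36.2);x=np.array([np.cos(a),np.sin(a)]);n=np.array([-np.sin(a),np.cos(a)])
for al,ac in((.602,.0915),(.594,.088)):
    o=al*x+ac*n;W=lambda fx,fy,z:[*(o+fx*x+fy*n),z]
    print(o,"piv",proj(c,W(-.108,0,.033)),"post",proj(c,W(-.1285,.0564,.071)),proj(c,W(-.1285,.0564,.035)))
o=.602*x+.0915*n
sc=cam("scene");im2=cv2.imread("pics/scene0.png")
for t,p in(("pad",(.096,0,.0225)),("railU",(0,.053,.03)),("railD",(0,-.053,.03)),("post",(-.1285,.0564,.071)),("piv",(-.108,0,.03))): print(t,proj(sc,[*(o+p[0]*x+p[1]*n),p[2]]).round(1))
a=cv2.resize(im2[195:260,255:385],None,fx=6,fy=6,interpolation=cv2.INTER_CUBIC)[:390]
b=cv2.resize(im[75:165,225:355],None,fx=6,fy=6,interpolation=cv2.INTER_CUBIC)
cv2.imwrite("pics/z.png",np.vstack([a[:300],b[:300]])[:600])
```

```text
[ 0.53983053 -0.28170774] piv [289.94382557 137.48186971] post [275.79467538  95.08361943] [273.92849328  95.66478958]
[ 0.53130772 -0.27980726] piv [284.25026665 140.32410005] post [269.31042681  98.48193371] [268.01851313  98.76331816]
pad [353.6 219.3]
railU [320.4 210.2]
railD [331.1 231.1]
post [283.  202.9]
piv [292.6 223.4]
```

View pics/z.png

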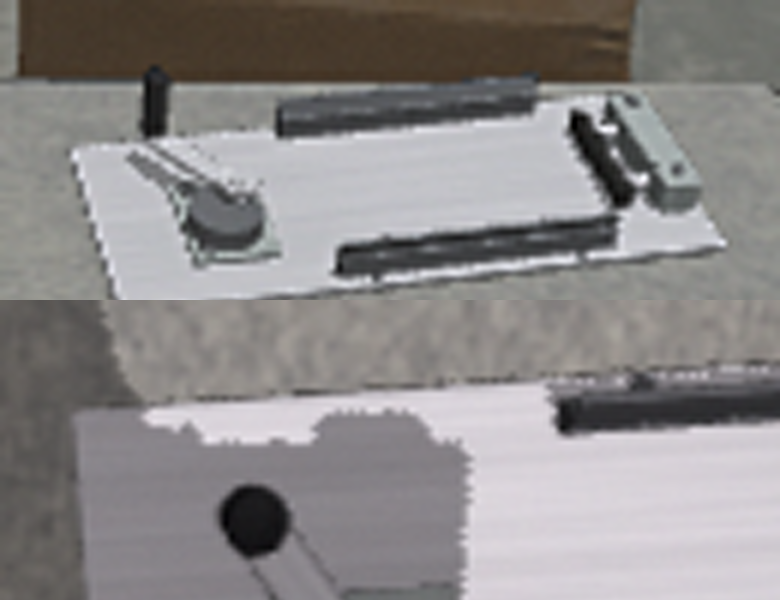

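The zoom shows the cam disc at scene (292,231), the post at (280,208–217), and the rails and pad. The wrist and scene views disagree by several mm across the fixture. I shift sideways so the whole fixture shows past the tray and measure both rails.

```bash
python3 -m pendant '[-0.01,0,0,0,0,0,0,-0.02,0,0,0,0,0,0,-0.025,0,0,0,0,0,0,-0.02,0,0,0,0,0,0,-0.01,0,0,0,0,0,0,0,0,0,0,0,0,0,0,0,0,0,0,0,0,0,0,0,0,0,0,0]'
python3 - <<'E'
from h import *
s=observe();im=get_image("wrist")[:,:,::-1].copy();cv2.imwrite("pics/w7.png",im);np.save("w7",np.r_[s["position"],s["ee_rot"]])
c=cam("wrist",s);a=np.radians(-36.2);x=np.array([np.cos(a),np.sin(a)]);n=np.array([-np.sin(a),np.cos(a)])
m=cv2.inRange(im.max(2),0,62);m[152:]=0
for k in cv2.findContours(m,0,1)[0]:
    b=cv2.boundingRect(k)
    if cv2.contourArea(k)<25 or b[0]<220 or b[0]>480: continue
    bp=cv2.boxPoints(cv2.minAreaRect(k));print(b,bp.round(1).tolist())
    print("    z.03",[((p:=onz(c,*q,.03)[:2])@x).round(4).item() for q in bp],[(onz(c,*q,.03)[:2]@n).round(4).item() for q in bp])
E
```

```text
clock: 16.58
position: [0.3401, -0.2774, 0.2999]
ee_rot: [-2.839, -1.345, -0.0]
force: [0.8, 0.1, -5.2]
width: 0.147
gripper_force: 45.0
(322, 107, 111, 11) [[321.70001220703125, 112.5999984741211], [431.70001220703125, 105.5], [432.0, 110.4000015258789], [322.0, 117.4000015258789]]
    z.03 [0.5341, 0.683, 0.6843, 0.5346] [0.0377, 0.039, 0.0326, 0.0313]
(437, 35, 17, 57) [[436.5, 90.80000305175781], [442.8999938964844, 33.900001525878906], [453.8999938964844, 35.099998474121094], [447.3999938964844, 92.0999984741211]]
    z.03 [0.687, 0.6864, 0.7005, 0.7019] [0.0577, 0.1263, 0.1241, 0.0554]
(452, 30, 16, 64) [[450.70001220703125, 92.80000305175781], [459.5, 29.0], [467.79998779296875, 30.100000381469727], [459.0, 94.0]]
    z.03 [0.7065, 0.7065, 0.7172, 0.7178] [0.0542, 0.1307, 0.1289, 0.0521]
(262, 30, 12, 18) [[262.0, 30.0], [273.0, 30.0], [273.0, 47.0], [262.0, 47.0]]
    z.03 [0.4572, 0.4711, 0.4704, 0.4563] [0.1429, 0.1422, 0.1227, 0.1234]
(322, 13, 122, 18) [[321.3999938964844, 21.0], [443.0, 12.5], [443.6000061035156, 21.600000381469727], [322.0, 30.100000381469727]]
    z.03 [0.5321, 0.6832, 0.6853, 0.533] [0.149, 0.1503, 0.1402, 0.1388]
```

Both rails are now measured: centre line 0.0908 across, inner span 107 mm, yaw -35.8°, pad face 0.6985 along. I go over the fixture.

```bash
python3 -m pendant '[0.006,0.008,0,0,0,0,0,0.0144,0.0184,0,0,0,0,0,0.022,0.03,0,0,0,0,0,0.025,0.033,0,0,0,0,0,0.025,0.033,0,0,0,0,0,0.018,0.022,0,0,0,0,0,0.009,0.01,0,0,0,0,0,0.003,0.004,0,0,0,0,0,0,0,0,0,0,-0.03,0,0,0,0,0,0,-0.031,0]'; python3 -m pendant '[0,0,0.015,0,0,0,0,0,0,0.03,0,0,0,0,0,0,0.04,0,0,0,0,0,0,0.04,0,0,0,0,0,0,0.03,0,0,0,0,0,0,0.02,0,0,0,0,0,0,0.01,0,0,0,0,0,0,0,0,0,0,0,0,0,0,0,0,0,0]'
python3 - <<'E'
from h import *
s=observe();print(tool(s,[.5402,-.2829,.051]),R.from_rotvec(s["ee_rot"]).as_matrix()[:,1])
E
```

```text
clock: 17.88
position: [0.5387, -0.2842, 0.3002]
ee_rot: [2.796, 1.432, 0.0]
force: [0.1, 0.5, -3.5]
width: 0.149
gripper_force: 45.0
clock: 19.0
position: [0.5401, -0.2842, 0.1158]
ee_rot: [2.797, 1.429, 0.001]
force: [-0.3, 0.3, -4.3]
width: 0.147
gripper_force: 45.0
[ 0.00105636 -0.00075145  0.06476852] [ 0.81034297 -0.5859541   0.00143671]
```

```bash
python3 -m pendant '[0.001,-0.0007,0.015,0,0,0,0,0,0,0.015,0,0,0,0,0,0,0.01,0,0,0,0,0,0,0,0,0,0,0]'; python3 -m pendant '[0,0,0.008,0,0,0,0,0,0,0.006,0,0,0,0,0,0,0.005,0,0,0,0,0,0,0,0,0,0,0]'; python3 -m pendant '[0,0,0.003,0,0,0,0,0,0,0.0015,0,0,0,0,0,0,0,0,0,0,0]'
```

```text
clock: 19.5
position: [0.539, -0.2823, 0.0737]
ee_rot: [-2.796, -1.429, 0.002]
force: [0.3, -0.4, -4.8]
width: 0.151
gripper_force: 45.0
clock: 20.0
position: [0.5395, -0.2825, 0.0557]
ee_rot: [-2.797, -1.429, 0.0]
force: [-0.1, 0.4, -3.8]
width: 0.145
gripper_force: 45.0
clock: 20.38
position: [0.5407, -0.2832, 0.0533]
ee_rot: [2.796, 1.429, 0.003]
force: [-2.5, 1.8, 14.3]
width: 0.147
gripper_force: 45.0
```

```bash
python3 -m pendant '[0,-0.0015,-0.001,0,0,0,0,0,0,0,0,0,0,0,0,0,0,0,0,0,0]';  python3 -m pendant '[0,-0.001,0,0,0,0,0,0,0,0,0,0,0,0,0,0,0,0,0,0,0]'
```

```text
clock: 20.75
position: [0.5397, -0.2825, 0.0533]
ee_rot: [2.795, 1.429, 0.003]
force: [2.8, -2.4, 7.7]
width: 0.148
gripper_force: 45.0
clock: 21.12
position: [0.5391, -0.282, 0.0533]
ee_rot: [2.795, 1.428, 0.003]
force: [4.3, -2.6, 7.5]
width: 0.145
gripper_force: 45.0
```

```bash
python3 -m pendant '[0,0.001,-0.001,0,0,0,0,0,0,0,0,0,0,0.016,0,0,0,0,0,0,0.025,0,0,0,0,0,0,0.05,0,0,0,0,0,0,0.05,0,0,0,0,0,0,0.05]'; python3 -m pendant '[0,0,-0.015,0,0,0,0.06,0,0,-0.03,0,0,0,0.06,0,0,-0.045,0,0,0,0.06,0,0,-0.045,0,0,0,0.06,0,0,-0.045,0,0,0,0.06,0,0,-0.02,0,0,0,0.06,0,0,0,0,0,0,0.06,0,0,0,0,0,0,0.06]'
python3 - <<'E'
from h import *
s=observe();im=get_image("wrist")[:,:,::-1].copy();cv2.imwrite("pics/w8.png",im);np.save("w8",np.r_[s["position"],s["ee_rot"]])
c=cam("wrist",s);a=np.radians(-35.8);x=np.array([np.cos(a),np.sin(a)]);n=np.array([-np.sin(a),np.cos(a)]);o=np.array([.5398,-.2826])
print("pred",{k:proj(c,[*(o+p[0]*x+p[1]*n),p[2]]).round(1) for k,p in dict(pad=(.096,0,.0225),post=(-.141,.038,.071),piv=(-.106,-.01,.03),t1=(-.092,.048,.026),t2=(.092,.048,.026),t3=(.092,-.048,.026),barA=(0,.045,.066),barB=(0,-.045,.066),r=(0,.053,.03)).items()})
m=cv2.inRange(im.max(2),0,62);m[238:]=0
for k in cv2.findContours(m,0,1)[0]:
    b=cv2.boundingRect(k)
    if cv2.contourArea(k)<25: continue
    bp=cv2.boxPoints(cv2.minAreaRect(k))
    print(b,bp.round(1).tolist())
for v in(110,130,150): print(v,im[v].mean(1).astype(int)[90:440:1].tolist() if v==130 else "")
E
```

```text
clock: 21.88
position: [0.5384, -0.2816, 0.0534]
ee_rot: [-2.797, -1.43, 0.0]
force: [0.6, 1.6, -0.1]
width: 0.527
gripper_force: 0.0
clock: 22.88
position: [0.538, -0.2814, 0.2529]
ee_rot: [-2.797, -1.429, 0.001]
force: [0.1, -0.5, 0.1]
width: 0.656
gripper_force: 0.0
pred {'pad': array([329.4, 165.7]), 'post': array([129. , 141.3]), 'piv': array([173.8, 174.6]), 't1': array([182.1, 128.5]), 't2': array([329.8, 128.4]), 't3': array([324.4, 201.4]), 'barA': array([256. , 134.3]), 'barB': array([255.9, 209.8]), 'r': array([255.9, 124.6])}
(306, 229, 9, 9) [[306.0, 229.0], [314.0, 229.0], [314.0, 237.0], [306.0, 237.0]]
(195, 228, 8, 10) [[195.0, 237.0], [195.0, 228.0], [202.0, 228.0], [202.0, 237.0]]
(498, 205, 14, 33) [[498.0, 205.0], [511.0, 205.0], [511.0, 237.0], [498.0, 237.0]]
(208, 205, 40, 6) [[208.0, 205.0], [247.0, 205.0], [247.0, 210.0], [208.0, 210.0]]
(173, 165, 10, 10) [[172.5, 165.5], [175.0, 163.0], [184.0, 172.0], [181.5, 174.5]]
(9, 147, 11, 91) [[8.100000381469727, 147.10000610351562], [11.800000190734863, 146.8000030517578], [19.200000762939453, 237.0], [15.5, 237.
[... 2208 characters left out ...]
 143, 145, 144, 145, 145, 145, 145, 145, 146, 146, 145, 166, 204, 204, 204, 205, 204, 205, 206, 205, 206, 206, 206, 208, 207, 207, 208, 210, 207, 189, 197, 197, 197, 198, 197, 195, 196, 196, 196, 196, 197, 195, 196, 196, 196, 194, 195, 196, 195, 195, 195, 195, 195, 194, 195, 194, 193, 195, 195, 193, 194, 194, 193, 193, 194, 194, 183, 136, 131, 127, 125, 124, 124, 126, 129, 130, 126, 122, 123, 127, 126, 124, 126, 135, 143, 134, 129, 135, 137, 137, 135, 134, 134, 134, 131, 124, 118, 126, 129, 121, 121, 129, 134, 135, 125, 128, 138, 134, 125, 133, 140, 140, 138, 138, 142, 145, 136, 130, 128, 130, 130, 134, 138, 138, 138, 135, 128, 122, 131, 136, 130, 122, 94, 81, 85, 82, 80, 76, 72, 69, 71]
150
```

The tray is released and the arm is clear. Next I turn and go over the post with the jaws straddling it.

```bash
python3 -m pendant '[0,0,0,0,0,-0.15,0.06,0,0,0,0,0,-0.15,0.06,0,0,0,0,0,-0.15,0.06,0,0,0,0,0,-0.15,0.06,0,0,0,0,0,-0.15,0.06,0,0,0,0,0,-0.15,0.06,0,0,0,0,0,-0.147,0.06,0,0,0,0,0,0,0.06]'; python3 -m pendant '[0.035,-0.009,0,0,0,0,0.06,0.035,-0.009,0,0,0,0,0.06,0.035,-0.009,0,0,0,0,0.06,0.0345,-0.009,0,0,0,0,0.06,0,0,0,0,0,0,0.06,0,0,0,0,0,0,0.06]'
python3 - <<'E'
from h import *
s=observe();im=get_image("wrist")[:,:,::-1].copy();cv2.imwrite("pics/w9.png",im);np.save("w9",np.r_[s["position"],s["ee_rot"]])
c=cam("wrist",s);print(s["joints"].round(2),R.from_rotvec(s["ee_rot"]).as_matrix()[:,1].round(3),tool(s,[.448,-.169,.05]))
q=proj(c,[.448,-.169,.071]);print("pred",q,proj(c,[.448,-.169,.035]))
m=cv2.inRange(im.max(2),0,45);u,v=q.astype(int);mm=np.zeros_like(m);mm[max(v-40,0):v+40,u-40:u+40]=m[max(v-40,0):v+40,u-40:u+40]
for k in cv2.findContours(mm,0,1)[0]:
    if cv2.contourArea(k)>25: print(cv2.boundingRect(k),cv2.minEnclosingCircle(k))
cr=cv2.resize(im[v-40:v+56,u-48:u+48].max(2),(32,32),interpolation=cv2.INTER_AREA)//26
print("\n".join("".join(str(t) for t in r) for r in cr))
E
```

```text
clock: 23.92
position: [0.5379, -0.2816, 0.2523]
ee_rot: [-1.709, -2.634, 0.0]
force: [-0.4, 0.6, -0.0]
width: 0.653
gripper_force: 0.0
clock: 24.68
position: [0.4489, -0.1695, 0.2534]
ee_rot: [1.711, 2.635, -0.0]
force: [-0.7, -0.0, 0.3]
width: 0.656
gripper_force: 0.0
[ 0.07  0.18  0.21  1.91 -0.04  1.06  0.72] [0.913 0.407 0.   ] [ 0.0009061  -0.00065297  0.20336508]
pred [253.61284806 173.66251235] [253.68821264 167.0208148 ]
(250, 163, 10, 10) ((254.1081085205078, 167.9729766845703), 5.752798080444336)
54444444444444566553444444444444
54444444444455566654444444444444
54444444445666556655443434444444
54444444466666556665444444444444
54444445566666655667544444444444
54444556656666655666544444344444
54456667655666666566775555566664
65567788665665676558997666666665
88789999888888876557999666666666
99999999999999964569999756666666
99999999999999820059999966666676
99999999999999600049999985666666
99999999999998612149999997666666
99999999999986822249999998566666
99999999998677922259999999766666
99999999877758984589999999966666
99999997778669988999999999976666
99999766678689979999999989996666
99986321235799877999998679998566
99763344422899776899865457999666
86654544546998777687543456899856
87444444448997778654347895799966
98544444357886776434799987689766
99644444788857643469999999576146
99744445999874336899998999756225
99854445999963589999888889966434
99974444799858999997578599985623
99998544456899999985875598996652
99999643479999999999998969898563
89997336999999999999998986789756
68895689999999999999998889999957
67887569999999889999999999999985
```

Run:
```python
from h import *
im=cv2.imread("pics/w9.png");q=np.load("w9.npy");c=cam("wrist",{"position":q[:3],"ee_rot":q[3:]})
a=np.radians(-35.8);x=np.array([np.cos(a),np.sin(a)]);n=np.array([-np.sin(a),np.cos(a)]);o=np.array([.5398,-.2826])
F=lambda u,v,z:(lambda d:np.array([d@x,d@n]).round(4))(onz(c,u,v,z)[:2]-o)
for z in(.02,.03):print("disc",F(222,206,z))
print("post",F(254,172.5,.071),F(254,168,.035))
for t,p in dict(spec=(-.108,0,.03),alt=(-.106,-.012,.03)).items():print(t,proj(c,[*(o+p[0]*x+p[1]*n),p[2]]).round(1))
u0,v0=185,160
cr=cv2.resize(im[v0:v0+80,u0:u0+80].max(2),(40,40),interpolation=cv2.INTER_AREA)//26
print("\n".join("".join(str(t) for t in r) for r in cr))
```

```text
disc [-0.1129 -0.0282]
disc [-0.1154 -0.0254]
post [-0.1419  0.0395] [-0.1396  0.0381]
spec [241.2 201.5]
alt [234.2 207. ]
6666666689999999999999999999999995555589
6666657999999999999999999999999973113599
6665689999999999999999999999999940000389
6568999999999999999999999999999720000299
5799999999999999999999999999999630000299
8999999999999999999999999999998631221289
9999999999999999999999999999986842222289
9999999999999999999999999998656942222289
9999999999999999999999999966768972222599
9999999999999999999999997577669996225899
9999999999999999999999857886489999899999
9999999999999999999985678886599998899999
9999999999999999998657688886799997999999
9999999999999999974433446776999986899999
9999999999999997541111112457999977799999
8999999999999866323444431159999877689999
7999999999997675345444554379999777768999
6899999999977654454445544599998788876886
6689999999987534544444444799997778886554
6679999999997545444444434999977777875433
6567999999998744444444435668857777643335
6666899999999744444444589897557764333479
6666799999999844444445887779676433346999
7676689999999854444446999997843334699999
6677678999999864444446999999833369989999
6677667899999985444445899999635899999998
7666666799999998544444689998589999999986
7766666789999999864444456668999999999865
7666666678999999986544434799999999999989
6667666667999999985433469999999999999999
6666666667899999853336998999999999999999
6666666666689999633589999999999999999999
6666677666679898558999999999999999999999
6766544666668988776689999999999888999999
6544443225666888973479999999988888899999
4443332005666798995358999999889968889999
4444331004666688898436999998468974989999
4444330004666568889734899985556788998999
3444310004666667888853489866975448999899
3444300004666666888684368989898874899989
```

The post is at fixture (-0.140, 0.038) and the hub at (-0.106, -0.012), so the lever is at about 124°. I go down, pinch loosely and swing part of the way.

```bash
python3 -m pendant '[0.001,-0.0007,0.045,0,0,0,0.06,0,0,0.045,0,0,0,0.06,0,0,0.045,0,0,0,0.06,0,0,0.035,0,0,0,0.06,0,0,0.02,0,0,0,0.06,0,0,0.0125,0,0,0,0.05,0,0,0,0,0,0,0.03,0,0,0,0,0,0,0.018,0,0,0,0,0,0,0.018,0,0,0,0,0,0,0.018]' 10;  python3 -m pendant '[0.0008,-0.0045,0,0,0,0,0.018,0.001,-0.0045,0,0,0,0,0.018]'; python3 -m pendant '[0.001,-0.0045,0,0,0,0,0.018,0.001,-0.0045,0,0,0,0,0.018,0.0012,-0.0045,0,0,0,0,0.018,0.0012,-0.0045,0,0,0,0,0.018]'
```

```text
clock: 25.98
position: [0.4479, -0.1686, 0.0515]
ee_rot: [1.707, 2.636, 0.001]
force: [-0.2, -0.2, 0.3]
width: 0.2
gripper_force: 0.0
clock: 26.22
position: [0.44, -0.1692, 0.0515]
ee_rot: [1.705, 2.637, 0.004]
force: [4.1, 6.8, 0.5]
width: 0.197
gripper_force: 3.1
clock: 26.72
position: [0.4213, -0.1732, 0.0513]
ee_rot: [1.706, 2.636, 0.002]
force: [4.7, 2.4, -0.6]
width: 0.196
gripper_force: 2.1
```

```bash
python3 -m pendant '[-0.0005,-0.0045,0,0,0,0,0.018,-0.0005,-0.0045,0,0,0,0,0.018,-0.0005,-0.0045,0,0,0,0,0.018,0,0,0,0,0,0,0.018,0,0,0,0,0,0,0.03,0,0,0,0,0,0,0.05]'; python3 -m pendant '[0,0,-0.03,0,0,0,0.06,0,0,-0.045,0,0,0,0.06,0,0,-0.045,0,0,0,0.06,0,0,-0.045,0,0,0,0.06,0,0,-0.037,0,0,0,0.06,0,0,0,0,0,0,0.06]'
python3 - <<'E'
from h import *
s=observe();im=get_image("wrist")[:,:,::-1].copy();cv2.imwrite("pics/w10.png",im)
c=cam("wrist",s);a=np.radians(-35.8);x=np.array([np.cos(a),np.sin(a)]);n=np.array([-np.sin(a),np.cos(a)]);o=np.array([.5398,-.2826])
C=o-.1065*x-.0115*n
for ang in(150,160,165,170):
    t=np.radians(ang-35.8);print(ang,proj(c,[*(C+.06*np.array([np.cos(t),np.sin(t)])),.071]).round(1))
m=cv2.inRange(im.max(2),0,62);m[:,:180]=0;m[:,330:]=0;m[240:]=0;m[:110]=0
for k in cv2.findContours(m,0,1)[0]:
    if cv2.contourArea(k)>20:
        b=cv2.boundingRect(k);u,v=b[0]+b[2]/2-.5,b[1]+b[3]-6.5;d=onz(c,u,v,.071)[:2]-C;print(b,u,v,(d@x).round(4),(d@n).round(4),np.hypot(*d),np.degrees(np.arctan2(d@n,d@x)))
print(tool(s,[.538,-.2814,.2529]))
E
```

```text
clock: 27.48
position: [0.4081, -0.1812, 0.0508]
ee_rot: [-1.709, -2.636, 0.001]
force: [-0.2, 0.4, -0.1]
width: 0.362
gripper_force: 0.0
clock: 28.22
position: [0.4098, -0.1816, 0.2553]
ee_rot: [1.706, 2.632, 0.002]
force: [-0.5, 0.7, -0.4]
width: 0.657
gripper_force: 0.0
150 [265.7 172.6]
160 [256.6 173.4]
165 [252.2 174.4]
170 [247.9 175.7]
(306, 229, 9, 11) 310.0 233.5 0.0425 0.0395 0.05796842042068432 42.907203523645116
(194, 229, 10, 11) 198.5 233.5 -0.0265 -0.0792 0.0835538042946821 -108.50447176323624
(318, 204, 12, 21) 323.5 218.5 0.0329 0.0626 0.07074125698200673 62.289158930584875
(250, 162, 11, 17) 255.0 172.5 -0.0583 0.0194 0.06142960255526091 161.55775989281727
[-0.14347452  0.07626641  0.00319789]
```

The post is at 161.6°, on the expected 60 mm circle. Now I check the pad from the earlier reference pose.

```bash
python3 -m pendant '[-0.036,0.019,0.0007,0,0,0,0.06,-0.036,0.019,0.0008,0,0,0,0.06,-0.036,0.019,0.0008,0,0,0,0.06,-0.0355,0.0193,0.0008,0,0,0,0.06,0,0,0,0,0,0.18,0.06,0,0,0,0,0,0.18,0.06,0,0,0,0,0,0.18,0.06,0,0,0,0,0,0.18,0.06,0,0,0,0,0,0.18,0.06,0,0,0,0,0,0.145,0.06]'; python3 -m pendant '[0,0,0,0,0,0,0.06,0,0,0,0,0,0,0.06]'
cat > padm.py <<'E'
from h import *
import sys
def prof(f,q):
    im=cv2.imread(f).mean(2);c=cam("wrist",{"position":q[:3],"ee_rot":q[3:]})
    a=np.radians(-35.8);x=np.array([np.cos(a),np.sin(a)]);n=np.array([-np.sin(a),np.cos(a)]);o=np.array([.5398,-.2826])
    X=np.arange(-.125,.135,.0005);out={}
    for nm,ys,z in(("pad",np.arange(-.022,.023,.002),.0225),("tray",np.arange(-.03,.031,.003),.026)):
        M=[]
        for y in ys:
            uv=np.array([proj(c,[*(o+t*x+y*n),z]) for t in X],np.float32);M.append(cv2.remap(im.astype(np.float32),uv[:,:1],uv[:,1:],cv2.INTER_LINEAR)[:,0])
        out[nm]=np.median(M,0)
    return X,out
if __name__=="__main__":
    s=observe();f=f"pics/{sys.argv[1]}.png";cv2.imwrite(f,get_image("wrist")[:,:,::-1]);q=np.r_[s["position"],s["ee_rot"]];np.save(sys.argv[1],q);print(q)
    for g,p in(("pics/w8.png",np.load("w8.npy")),(f,q)):
        X,P=prof(g,p);i=(X>.084)&(X<.13);print(P["pad"][i][::2].astype(int).tolist());i=(X<-.084)&(X>-.11);print(P["tray"][i][::2].astype(int).tolist())
E
python3 padm.py w11
```

```text
clock: 29.52
position: [0.536, -0.2804, 0.2478]
ee_rot: [-2.798, -1.423, 0.004]
force: [-0.3, 0.5, 0.4]
width: 0.651
gripper_force: 0.0
clock: 29.78
position: [0.5365, -0.2804, 0.2489]
ee_rot: [-2.793, -1.436, 0.002]
force: [0.2, 0.4, 0.0]
width: 0.654
gripper_force: 0.0
[ 5.36512535e-01 -2.80401171e-01  2.48870861e-01 -2.79291093e+00
 -1.43629437e+00  1.99448089e-03]
[74, 60, 72, 115, 173, 209, 193, 144, 103, 65, 17, 8, 13, 20, 23, 24, 24, 24, 24, 42, 92, 152, 191, 193, 193, 191, 185, 166, 135, 107, 75, 46, 39, 39, 45, 64, 100, 132, 154, 169, 172, 171, 170, 170, 169, 169]
[116, 115, 115, 106, 115, 115, 115, 115, 113, 115, 116, 103, 99, 100, 105, 124, 172, 207, 178, 97, 64, 87, 142, 201, 225, 226]
[226, 226, 226, 225, 219, 197, 147, 97, 61, 60, 77, 128, 192, 200, 148, 50, 22, 24, 24, 24, 24, 29, 63, 125, 174, 191, 183, 156, 125, 104, 69, 43, 39, 39, 44, 64, 100, 132, 154, 169, 171, 171, 170, 170, 169, 169]
[116, 116, 116, 116, 115, 115, 114, 114, 115, 102, 103, 103, 96, 94, 99, 99, 99, 98, 98, 104, 103, 106, 116, 113, 144, 196]
```

The pad is pushed in about 2.4 mm and the tray bears against it, within the 1–6 mm band. A quick check that the three boards are still in the tray, then hand in.

Run:
```python
from h import *
im=cv2.imread("pics/w11.png");q=np.load("w11.npy");c=cam("wrist",{"position":q[:3],"ee_rot":q[3:]})
a=np.radians(-35.8);x=np.array([np.cos(a),np.sin(a)]);n=np.array([-np.sin(a),np.cos(a)]);o=np.array([.5398,-.2826])+.006*x
k=0
for t in cv2.findContours(cv2.inRange(cv2.cvtColor(im,cv2.COLOR_BGR2HSV),(100,120,60),(130,255,255)),0,1)[0]:
    if cv2.contourArea(t)>25:
        u,v=t[:,0].mean(0);d=onz(c,u,v,.022)[:2]-o;p=(d@x,d@n);print(np.round(p,3));k+=abs(p[0])<.09 and abs(p[1])<.046
print(k)
if k>=3: print(sign_off())
```

```text
[-0.046 -0.017]
[0.056 0.005]
[-0.056  0.03 ]
3
the job is handed in; nothing more can be done
None
```

The job is handed in: all three boards are in the tray, which is set down between the rails and clamped with the pad pushed in about 2.4 mm by camera measurement; no verdict has come back.

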